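# Set the reel's castle nut and pin it

## Robot

A 7-joint arm with a two-finger parallel gripper is mounted at the origin on the work surface. World frame = base frame: x ahead of the robot, y to its left, z up, the work surface at z = 0. Lengths are in m, angles in rad, forces in N, time in s.
With the tool pointing down it reaches from about 0.425 to 0.95 m from the base axis. Payload 4.7 kg.
Tool frame: the origin (TCP) lies at the very end of the fingers, on their centre line; the grasp point (between the pads) lies 19 mm behind it; z points along the fingers, x is the direction in which the jaws open and shut, and the axes are right-handed (so a half turn about z gives the same grasp; the last joint's range is limited). The gripper opens to 87 mm and grips with 3 to 60 N. Pads are 19 mm wide; open, the fingers measure 117 mm over their backs; the gripper's body (75 mm by 190 mm) begins 51 mm behind the grasp point.
Start: joints at [-1.301, 0.469, -0.049, 1.532, 0.024, 1.141, -0.082], TCP at [0.199, 0.645, 0.223] pointing down, gripper open.
Joint ranges: [-2.59, 2.59], [-0.33, 1.99], [-1.39, 1.29], [0.1, 2.45], [-1.04, 4.18], [0.21, 1.99], [-2.66, 2.66]. Speed limits (rad/s): [2.57, 2.57, 3.14, 3.14, 3.14, 3.14, 3.14].

## Interface

Orientations are given as a rotation vector (axis times angle).
In Python, from workcell import env, viewer, ticket gives the robot as it stands. The module is installed in compiled form; this text tells all that it offers.
- The arm moves only by the tool play_rows, never from a script. Its argument "steps" is a list of rows, each an object with "angular": the turn, a rotation vector about the tool's x, y, z normalised to -1 to 1, where 1 is 30 degrees, a list of three; "xyz": the shift along the tool's x, y, z normalised to -1 to 1, where 1 is 0.4 m, a list of three; "hand": the opening, from 0 (shut) to 1 (fully open). A call has 1 to 10 rows; each row shifts and turns the commanded pose from where the row before left it, along the tool's axes as they then stand; what a row does not reach is not made up. A row lasts 1/10 s, in which the tool goes at most 50 mm and 8.59 degrees, less where a joint would pass 70% of its speed; a pose out of reach is approached as far as the arm can. A call with a number of a shift or a turn outside -1 to 1 is refused whole. A call with a gripper value outside its range is refused whole. The fingers move at their own pace and stop on an object; the grip force is fixed at half the most. Time passes only in rows, so rows that do not move let the fingers close. It gives the time, the measured TCP pose, the force and the opening at its end, in the units of the state.
- env.observe(): the state, without advancing time (a new reading comes with each control period).
- viewer.snapshot(name): name is "scene" or "top" or "wrist"; returns a dict with "image" (420x560x3 uint8, red, green, blue), "intrinsics" (3x3 intrinsics, pixels), "distortion" ([k1, k2, p1, p2, k3] as OpenCV has them; the pictures are not rectified), "world_from_camera" (4x4, takes a point from camera to world coordinates). Camera axes: x right, y up, looking along -z (the intrinsics and any distortion apply to the point x, -y, -z); pixel columns grow to the right and rows downward; lengths in m; the calibration is good to about 2 mm. A picture is of the moment at which its call begins. There is no depth.
- ticket.sign_off(): hands the job in, once; it reports no verdict.
Trained networks look in a picture, given as the dict that the camera call returned (one of the last four; its "shot" number tells which), for a name from the list of things; names that differ only in an ending like _2 or _b are one class to them, and where a whole thing is asked for, a point or a joint stands for the part that bears it (a point fixed in the world has none). Each returns a list of dicts, best first, with "confidence" (0 to 1); they miss things now and then, are a little off and sometimes report something else, mostly with a low value. They report only what shows in the picture. A call takes as long as a camera call.
- viewer.outline_of(picture, thing): "pixels" (420x560 bool, what is visible of it) and "point" ([column, row] in pixels, amid what is visible of it).
- viewer.pinpoint(picture, thing): "point" ([column, row] in pixels: a listed point, or the origin of a listed thing).
The state is a dict: "t": time; "q": joint angles; "joint_velocities": joint speeds; "tau": joint torques, N m; "position": TCP position; "tcp_rot": TCP orientation; "ft_force": force on the tool from outside, world axes, zero at the start; "torque": the same for the moment, N m; "opening": finger opening in m.
Only numpy, scipy, OpenCV 4.12 (cv2) and the standard library are available. Lean on these libraries where they do the work, as an engineer would, in place of code of your own. Each camera call takes 0.05 s, during which the arm holds its last target. There are 200 camera calls.

## Task

Turn the castle nut on the reel's spindle clockwise until you feel it bite, then carry on only to the first slot after that to line up with the cross hole, let go of it, and slide the lock pin gently through slot and hole until its head is home against the nut. Do not turn the nut on past that slot, never force the pin, leave the pin in place and leave the other things on the shelf where they are.

Things in the scene. Friction and masses are not known exactly. Their poses are not given: they have to be found in the camera images.
- reel: red plastic reel, 120 mm across, 40 mm high, fixed flat on the plywood shelf (shelf top at z = 18 mm), spindle upright in its middle; origin: centre of its underside
- bearing (a point): centre of the top of the steel thrust disc (44 mm wide, 50 mm above the reel's underside) under the nut. How the nut turns: it runs easily (about 0.05 N m and some drag) for an unknown 20 to 46 degrees, then bites on this disc: 0.45 N m from there on, felt while it is being turned, or as twist builds up before it slips on (it can relax at a standstill). The wanted slot lines up 20 to 46 degrees after the bite; a slot that lines up before it does not count.
- nut_c (a point): steel castle nut: hexagon 36 mm across flats, 28 mm high, standing on the thrust disc; point: on its axis, half-way up (14 mm above the disc). Six slots 9 mm wide, open at the top, 12 mm deep, one in the middle of each flat (every 60 degrees); x runs through a slot, any one. z up. Clockwise from above tightens. Lined up within 4 degrees, a slot lets the pin in.
- hole (a point): centre of the cross hole in the fixed 20 mm steel spindle, 20 mm above the thrust disc, at slot level. x along the hole (enter from either end), z up. Hole 8.4 mm wide, 7.6 mm high; the slots' floor lies 4 mm below its axis. The spindle ends 8 mm above the nut; a black groove across its end runs the same way as the hole.
- nut_base (a point): centre of the nut's underside: up to 0.35 mm above the thrust disc while the nut still runs easily, on it from the bite on (thread pitch 2.5 mm)
- pin_c (a point): loose steel lock pin standing on the shelf, 0.06 to 0.13 kg: block head 24 (x) by 12 (y) by 36 mm high (z), point at the head's centre. From its +x face a 6 mm square shank sticks out 48 mm, axis 6 mm below this point (12 mm above the underside); its last 8 mm taper to a 3 mm tip. Grip the head across the 12 mm. Pushed in, it stays when let go, drooping a few degrees.
- pin_seat (a point): point on the pin's shank axis 18 mm beyond the head's +x face (30 mm along x from the head's centre): it lies at the centre of the cross hole when the head is home against the flat of the nut. Same axes as the pin.
- pirk1: bystander, not part of the job: chrome pirk, a flat metal lure 130 mm long, 14 mm wide, 10 mm high, lying between the robot and the reel; origin under its middle
- pirk2: bystander, not part of the job: second chrome pirk, the same, beyond the pin
- headlamp: bystander, not part of the job: black headlamp, 45 x 65 x 42 mm, with a grey turning knob on one side; origin under its middle
- hookbox: bystander, not part of the job: small steel hook box with a shut flap, 72 x 102 x 34 mm; origin under its middle
- spanner: bystander, not part of the job: steel spanner lying flat, right of the reel
- spare_washer: bystander, not part of the job: dark steel washer, 38 mm across, 5 mm thick, lying flat near the robot
- float: bystander, not part of the job: cork float, 48 mm across, 44 mm high
- organiser: bystander, not part of the job: clear lure organiser, 130 x 200 x 41 mm, beyond the reel

How it is judged:
On the way, in this order (a step that is already met when the one before it is completed fails the run):
1. the first slot after the bite stands in line with the cross hole (within 6 degrees), the nut let go and the pin not yet in ((angle between the x axis of nut_c and the x axis of hole, either way round below 0.11 rad or angle between the x axis of nut_c and the x axis of hole, either way round between 0.9372 and 1.1572 rad) and z of nut_base in the frame of reel below 0.05006 m and z of bearing in the frame of reel above 0.04956 m and contact force between the fingers and nut below 0.3 N and distance between pin_seat and hole above 0.03 m), for 0.2 s.
2. the lock pin is through slot and hole with its head against the nut (distance between pin_seat and hole below 0.0045 m), for 0.2 s.
At the end, for the whole second after the job is handed in: The first slot after the bite is in line with the cross hole (6 degrees), the nut bears on the disc (0.06 mm) and the disc is not drawn down over 0.44 mm; the pin rests through slot and hole, in line (8 degrees), its seat point within 4.5 mm of the hole's centre (head home); nothing is held ((angle between the x axis of nut_c and the x axis of hole, either way round below 0.11 rad or angle between the x axis of nut_c and the x axis of hole, either way round between 0.9372 and 1.1572 rad) and z of nut_base in the frame of reel below 0.05006 m and z of bearing in the frame of reel above 0.04956 m and distance between pin_seat and hole below 0.0045 m and angle between the x axis of pin_c and the x axis of hole, either way round below 0.15 rad and linear speed of pin below 0.02 m/s); the robot touches nothing.
It fails at once if the nut is turned on well past the first slot after the bite (more than about 63 degrees past the bite, which draws the disc down 0.44 mm) (z of bearing in the frame of reel below 0.04956 m).
It fails at once if the pin is forced: it presses on the nut or the spindle with more than 20 N (contact force between pin and nut above 20 N or contact force between pin and spindle above 20 N).
It fails at once if another thing on the shelf is moved more than 25 mm (distance of any of pirk1, pirk2, headlamp, hookbox, spanner, spare_washer, float, organiser from where it was at the start of the episode above 0.025 m).
It also fails if it takes over 64 s, if anything falls off the work surface, if the arm or the gripper's body presses on something with over 40 N, if the wrist force passes 120 N, or if a joint passes its speed limit or range.

## Working session

There is one attempt and no reset: what is moved stays moved. The work goes in short steps, Python scripts to look and compute and a tool call to move; the robot and the scene stay as the last step left them, time stands still between calls to the robot, and variables do not carry over. Pictures are saved under pics/ and viewed, about 8 in all and at most 12, crops included, and the job is handed in when it is done.

Besides the shell and the picture viewer there is one more tool, called after "Emit:" as name([rows], argument=value, ...), one row to a line, values as JSON. play_rows: Moves the arm, as the interface text tells. Scaled input: -1 to 1 covers 0.4 m each way for a shift and 30 degrees each way for a turn. Its arguments: {"type":"object","properties":{"steps":{"type":"array"}},"required":["steps"]}

```bash
mkdir -p pics; cat > h.py <<'E'
import numpy as np, cv2
from scipy.spatial.transform import Rotation as R
from workcell import env, viewer, ticket
def ray(p, px):
    q=cv2.undistortPoints(np.array([[px]],float),np.array(p["intrinsics"]),np.array(p["distortion"],float))[0,0]
    T=np.array(p["world_from_camera"]); return T[:3,3],T[:3,:3]@np.array([q[0],-q[1],-1])
def atz(p,px,z):
    o,d=ray(p,px); return o+d*(z-o[2])/d[2]
def tri(obs):
    A=np.zeros((3,3));b=np.zeros(3)
    for p,px in obs:
        o,d=ray(p,px); d=d/np.linalg.norm(d); M=np.eye(3)-np.outer(d,d); A+=M;b+=M@o
    return np.linalg.solve(A,b)
def proj(p,X):
    T=np.array(p["world_from_camera"]); c=T[:3,:3].T@(np.atleast_2d(X)-T[:3,3]).T
    c=(c*np.array([[1],[-1],[-1]])).T
    return cv2.projectPoints(c,np.zeros(3),np.zeros(3),np.array(p["intrinsics"]),np.array(p["distortion"],float))[0][:,0]
def save(p,name,crop=None,scale=1):
    im=p["image"][...,::-1]
    if crop: x0,y0,x1,y1=crop; im=im[y0:y1,x0:x1]
    if scale!=1: im=cv2.resize(im,None,fx=scale,fy=scale,interpolation=cv2.INTER_CUBIC)
    cv2.imwrite("pics/"+name,im)
E
python3 - <<'E'
from h import *
print(env.observe())
P={n:viewer.snapshot(n) for n in("scene","top","wrist")}
for n in P: print(n,np.array(P[n]["world_from_camera"]).round(3).tolist(),P[n]["intrinsics"][0][0])
cv2.imwrite("pics/a.png",cv2.resize(np.hstack([P["scene"]["image"],P["top"]["image"]])[...,::-1],None,fx=.714,fy=.714))
save(P["top"],"top.png",None,1.42)
for t in ["nut_c","hole","bearing","pin_c","pin_seat","reel","pirk1","pirk2","headlamp","hookbox","spanner","float","organiser","spare_washer"]:
  for n in("scene","top"):
    r=viewer.pinpoint(P[n],t)
    print(t,n,[(np.round(x["point"],1).tolist(),round(x["confidence"],2)) for x in r[:2]], [atz(P[n],r[0]["point"],.018 if t not in("nut_c","hole","pin_c","bearing","pin_seat") else {"nut_c":.082,"hole":.088,"bearing":.068,"pin_c":.036,"pin_seat":.03}[t]).round(4).tolist()] if r else None)
E
```

```text
{'t': 0.0, 'q': array([-1.30090314,  0.46945736, -0.04859164,  1.5337349 ,  0.02409558,
        1.14097363, -0.08230348]), 'joint_velocities': array([-0.00012546,  0.00262499, -0.00055358, -0.00037412,  0.00090349,
       -0.00108283,  0.00013576]), 'tau': array([ 4.51505348e-04, -5.07965934e+01, -8.07743263e-02, -2.36167789e+01,
       -6.14640769e-02,  3.77201079e-02,  1.68857559e-04]), 'position': array([0.19850822, 0.64450662, 0.22147134]), 'tcp_rot': array([ 2.52632106e+00,  1.86534966e+00, -2.44309817e-03]), 'ft_force': array([-0.42017303, -0.13733723, -0.26830477]), 'torque': array([ 0.00708757, -0.01045774, -0.03901883]), 'opening': 0.08722655948669197}
scene [[-0.13, -0.807, 0.575, 1.197], [0.991, -0.098, 0.087, 0.117], [-0.014, 0.582, 0.813, 0.922], [0.0, 0.0, 0.0, 1.0]] 438.61734581080765
top [[-0.007, 0.97, -0.243, 0.329], [-1.0, -0.007, -0.001, 0.033], [-0.002, 0.243, 0.97, 1.215], [0.0, 0.0, 0.0, 1.0]] 460.28245744974555
wrist [[0.294, -0.917, -0.268, 0.125], [0.956, 0.282, 0.085, 0.668], [-0.002, -0.281, 0.96, 0.385], [0.0, 0.0, 0.0, 1.0]] 289.57545992243706
nut_c scen
[... 1380 characters left out ...]
.0, 231.4], 0.61)] [[0.5924, 0.4112, 0.018]]
hookbox top [([144.0, 227.9], 0.82)] [[0.5887, 0.4031, 0.018]]
spanner scene [([151.4, 216.0], 0.67), ([267.2, 198.8], 0.33)] [[0.6336, -0.308, 0.018]]
spanner top [([408.9, 207.0], 0.9)] [[0.641, -0.3057, 0.018]]
float scene [([379.1, 277.7], 0.54)] [[0.7349, 0.2621, 0.018]]
float top [([199.2, 173.2], 0.63)] [[0.741, 0.2617, 0.018]]
organiser scene [([215.4, 280.2], 0.78)] [[0.7864, -0.1069, 0.018]]
organiser top [([332.6, 162.1], 0.89), ([408.0, 207.1], 0.67)] [[0.7704, -0.1048, 0.018]]
spare_washer scene [([268.5, 209.9], 0.51), ([216.0, 276.7], 0.5)] [[0.5791, -0.016, 0.018]]
spare_washer top [([259.2, 305.7], 0.54)] [[0.3836, 0.0953, 0.018]]
```

View pics/top.png

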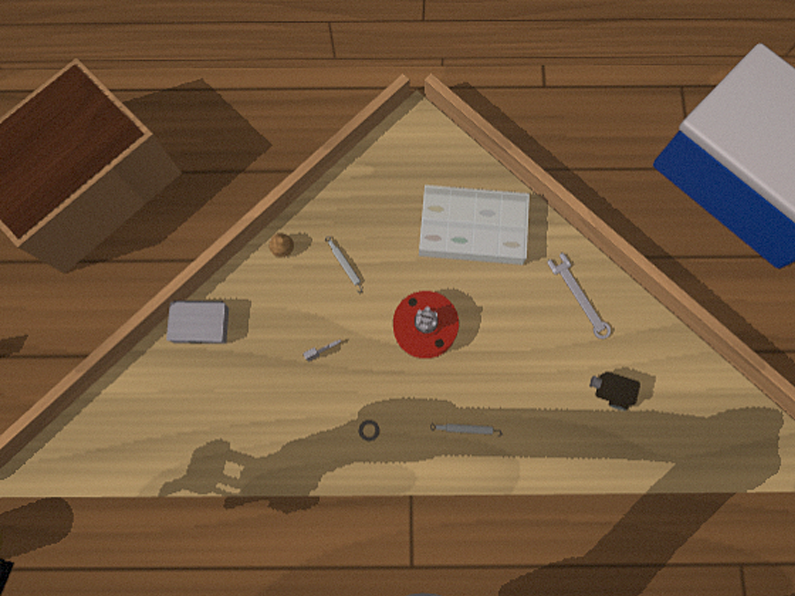

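The top view shows the reel at about (426,325), with the nut at (427,319). The pin head is at (311,355), with its tip toward the reel at (348,341). I'm moving above the nut for a close look.

Emit:
play_rows([
  {"xyz": [-0.081, 0.084, 0], "angular": [0, 0, 0], "hand": 1},
  {"xyz": [-0.081, 0.084, 0], "angular": [0, 0, 0], "hand": 1},
  {"xyz": [-0.081, 0.084, 0], "angular": [0, 0, 0], "hand": 1},
  {"xyz": [-0.081, 0.084, 0], "angular": [0, 0, 0], "hand": 1},
  {"xyz": [-0.081, 0.084, 0], "angular": [0, 0, 0], "hand": 1},
  {"xyz": [-0.081, 0.084, 0], "angular": [0, 0, 0], "hand": 1},
  {"xyz": [-0.081, 0.084, 0], "angular": [0, 0, 0], "hand": 1},
  {"xyz": [-0.081, 0.084, 0], "angular": [0, 0, 0], "hand": 1},
  {"xyz": [-0.081, 0.084, 0], "angular": [0, 0, 0], "hand": 1},
  {"xyz": [-0.081, 0.084, 0], "angular": [0, 0, 0], "hand": 1},
])

```text
t: 2.55
position: [0.4251, 0.2349, 0.223]
tcp_rot: [-2.527, -1.866, -0.002]
ft_force: [1.2, 1.0, -0.6]
opening: 0.087
```

Emit:
play_rows([
  {"xyz": [-0.081, 0.084, 0], "angular": [0, 0, 0], "hand": 1},
  {"xyz": [-0.081, 0.084, 0], "angular": [0, 0, 0], "hand": 1},
  {"xyz": [-0.081, 0.084, 0], "angular": [0, 0, 0], "hand": 1},
  {"xyz": [-0.081, 0.084, 0], "angular": [0, 0, 0], "hand": 1},
  {"xyz": [-0.081, 0.084, 0], "angular": [0, 0, 0], "hand": 1},
  {"xyz": [-0.081, 0.084, 0.05], "angular": [0, 0, 0], "hand": 1},
  {"xyz": [0, 0, 0], "angular": [0, 0, 0], "hand": 1},
  {"xyz": [0, 0, 0], "angular": [0, 0, 0], "hand": 1},
])

```text
t: 3.35
position: [0.5593, -0.0089, 0.2022]
tcp_rot: [-2.529, -1.862, 0.002]
ft_force: [-0.2, -0.6, 0.2]
opening: 0.0868
```

```bash
cat > look.py <<'E'
from h import *
import sys
s=env.observe(); print(s["t"],s["position"].round(4),s["tcp_rot"].round(4),s["q"].round(3),s["ft_force"].round(2),s["torque"].round(3),round(s["opening"],4))
p=viewer.snapshot("wrist")
for t,z in [("nut_c",.082),("hole",.088),("bearing",.068),("reel",.018),("pin_c",.036),("pin_seat",.03)]:
    r=viewer.pinpoint(p,t)
    for x in r[:2]: print(t,np.round(x["point"],1),round(x["confidence"],2),atz(p,x["point"],z).round(4))
im=p["image"]; save(p,sys.argv[1]+"_full.png")
c=proj(p,[.582,-.01,.096])[0]; print("nut px",c)
E
python3 look.py b; python3 - <<'E'
import cv2
im=cv2.imread("pics/b_full.png"); cv2.imwrite("pics/b.png",cv2.resize(im,None,fx=1.42,fy=1.42,interpolation=cv2.INTER_CUBIC))
E
```

```text
3.35 [ 0.5593 -0.0089  0.2022] [-2.5291e+00 -1.8623e+00  1.9000e-03] [-0.323  0.306  0.328  1.851 -0.115  1.005  1.323] [-0.19 -0.63  0.17] [ 0.063  0.028 -0.028] 0.0868
nut_c [283.6 218.9] 0.58 [ 0.5789 -0.0126  0.082 ]
hole [289.3 223.1] 0.6 [ 0.583  -0.0078  0.088 ]
reel [286.  206.7] 0.76 [ 0.5853 -0.011   0.018 ]
pin_c [454.6 110.5] 0.7 [0.5292 0.2021 0.036 ]
pin_seat [429.7 130.2] 0.75 [0.5434 0.1737 0.03  ]
nut px [287.07427519 225.50756495]
```

View pics/b.png

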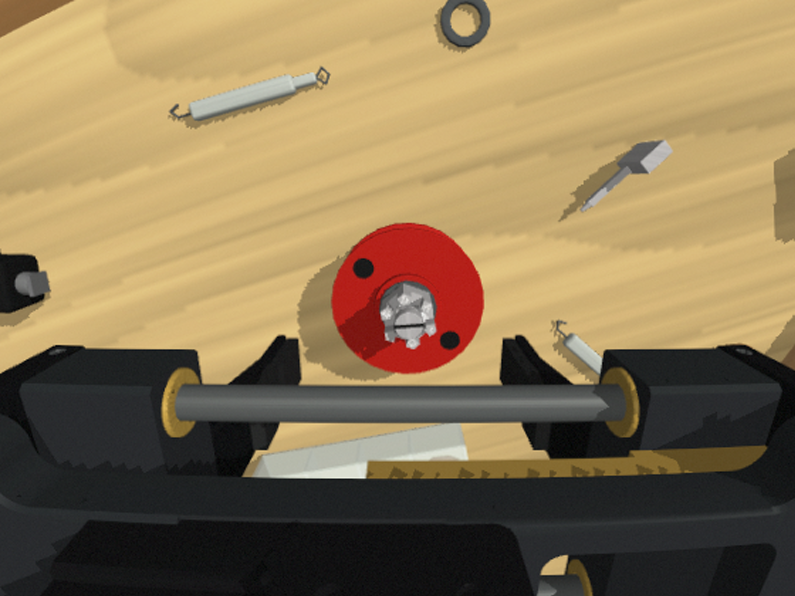

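The wrist view shows the nut and spindle at about (409,318) in the 1.42x picture, with the groove running nearly along image x. The pin is at (650,157), with its tip at (583,209). I'm moving closer for angles.

Emit:
play_rows([
  {"xyz": [0, 0.069, 0.094], "angular": [0, 0, 0], "hand": 1},
  {"xyz": [0, 0.069, 0.094], "angular": [0, 0, 0], "hand": 1},
  {"xyz": [0, 0, 0], "angular": [0, 0, 0], "hand": 1},
  {"xyz": [0, 0, 0], "angular": [0, 0, 0], "hand": 1},
])

```text
t: 4.1
position: [0.6117, -0.0238, 0.1266]
tcp_rot: [-2.526, -1.866, 0.004]
ft_force: [-0.5, 0.2, -0.2]
opening: 0.0872
```

```bash
python3 look.py c; python3 - <<'E'
from h import *
p=viewer.snapshot("wrist")
c=proj(p,[.582,-.009,.1])[0].astype(int); print(c)
x0,y0=c-40; save(p,"c.png",(x0,y0,x0+80,y0+80),7); print(x0,y0)
import pickle; pickle.dump(p,open("c.pkl","wb"))
E
```

```text
4.1 [ 0.6117 -0.0238  0.1266] [-2.5259 -1.8656  0.0036] [-0.26   0.474  0.311  1.799 -0.179  0.899  1.404] [-0.5   0.21 -0.17] [ 0.023  0.017 -0.008] 0.0872
nut_c [285.2 183.2] 0.67 [ 0.5805 -0.0112  0.082 ]
hole [289.4 184.8] 0.84 [ 0.5813 -0.0084  0.088 ]
bearing [478.1  68.8] 0.68 [0.5426 0.148  0.068 ]
reel [288.6 172. ] 0.58 [ 0.5839 -0.0082  0.018 ]
pin_c [509.1  42.5] 0.58 [0.5294 0.1993 0.036 ]
pin_seat [481.4  68.4] 0.85 [0.5437 0.1764 0.03  ]
nut px [287.7469371  188.77349801]
[288 187]
248 147
```

View pics/c.png

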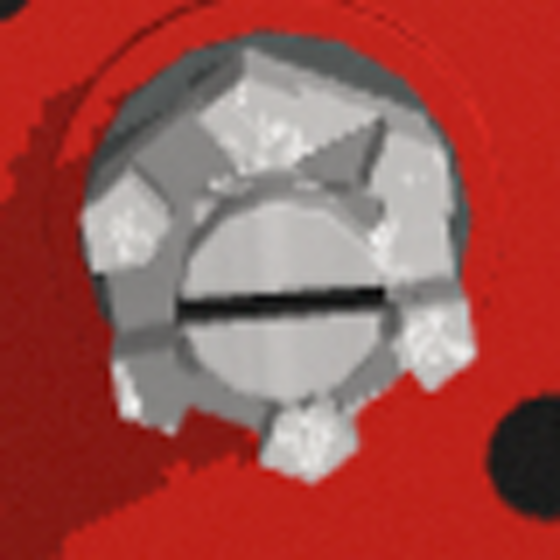

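```bash
cat > nutfit.py <<'E'
from h import *
def merlons(phi):
    # polygons of nut crown (top plane), slots at phi+60k
    r=18/np.cos(np.pi/6); P=[]; S=[]
    for k in range(6):
        a=phi+np.pi/6+k*np.pi/3; u=lambda t:np.array([np.cos(t),np.sin(t)])
        s1,s2=u(a-np.pi/6),u(a+np.pi/6); n1=np.array([-s1[1],s1[0]]); n2=np.array([s2[1],-s2[0]])
        P.append(np.array([12*s1+4.5*n1,18*s1+4.5*n1,r*u(a),18*s2+4.5*n2,12*s2+4.5*n2])/1000)
        S.append(np.array([11.5*s1-4*n1,17.5*s1-4*n1,17.5*s1+4*n1,11.5*s1+4*n1])/1000)
    return P,S
def fit(p,c0,phis,z=.096):
    g=cv2.cvtColor(p["image"],cv2.COLOR_RGB2GRAY).astype(float); sat=p["image"].max(2).astype(float)-p["image"].min(2); g=g-sat
    def sc(phi,dx,dy):
        P,S=merlons(phi); m=np.zeros(g.shape,np.uint8); s=m.copy()
        for a,L in((m,P),(s,S)):
            for q in L: cv2.fillPoly(a,[np.round(proj(p,np.c_[q+c0[:2]+[dx,dy],np.full(len(q),z)])*16).astype(int)],1,shift=4)
        return g[m>0].mean()-g[s>0].mean()
    best=max((sc(np.radians(f),dx,dy),f,dx,dy) for f in phis for dx in np.arange(-.003,.0031,.001) for dy in np.arange(-.003,.0031,.001))
    b2=max((sc(np.radians(f),dx,dy),f,dx,dy) for f in np.arange(best[1]-4,best[1]+4.1,.5) for dx in best[2]+np.arange(-.001,.0011,.0005) for dy in best[3]+np.arange(-.001,.0011,.0005))
    return b2
E
python3 - <<'E'
from h import *; from nutfit import *; import pickle
p=pickle.load(open("c.pkl","rb"))
f=lambda x,y: atz(p,(248+(x+.5)/7-.5,147+(y+.5)/7-.5),.104)
a,b,c=f(180,309),f(385,294),f(284,300)
print("groove",a.round(4),b.round(4),np.linalg.norm(a-b),np.degrees(np.arctan2(*(b-a)[1::-1])),"centre",c.round(4),"mid",((a+b)/2).round(4))
s=fit(p,c,np.arange(0,60,4)); print(s,c[:2]+s[2:])
im=p["image"][...,::-1].copy(); im=cv2.resize(im[147:227,248:328],None,fx=7,fy=7,interpolation=cv2.INTER_CUBIC)
for q in merlons(np.radians(s[1]))[0]:
    u=(proj(p,np.c_[q+c[:2]+s[2:],np.full(5,.096)])-[248,147]+.5)*7
    cv2.polylines(im,[u.astype(int)],True,(255,0,0),1)
cv2.imwrite("pics/c2.png",im)
E
```

```text
groove [ 0.5802 -0.0194  0.104 ] [ 5.846e-01 -2.000e-04  1.040e-01] 0.01963940296998426 77.20057742167404 centre [ 0.5823 -0.0096  0.104 ] mid [ 0.5824 -0.0098  0.104 ]
(np.float64(60.426105626791724), np.float64(22.5), np.float64(0.001), np.float64(0.0)) [ 0.58328423 -0.00960154]
```

View pics/c2.png

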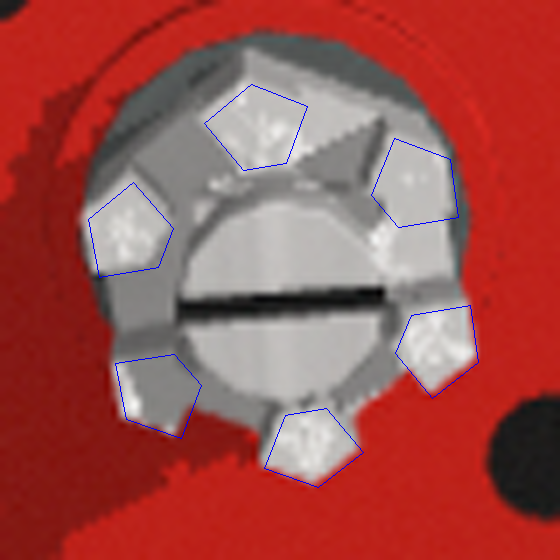

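The blue crown model overlays the nut well. A slot lies at 82.5° (mod 60) and the hole at 77.2°. The slot 5° away comes before the bite, so the wanted one is about 65° of clockwise turn away. I'll grip across the flats at yaw 82.5°.

Emit:
play_rows([
  {"xyz": [0.0125, -0.079, 0], "angular": [0, 0, 0], "hand": 1},
  {"xyz": [0, 0, 0], "angular": [0, 0, -0.16], "hand": 0.8},
  {"xyz": [0, 0, 0], "angular": [0, 0, -0.16], "hand": 0.7},
  {"xyz": [0, 0, 0.07], "angular": [0, 0, 0], "hand": 0.7},
  {"xyz": [0, 0, 0.05], "angular": [0, 0, 0], "hand": 0.7},
  {"xyz": [0, 0, 0], "angular": [0, 0, 0], "hand": 0.7},
  {"xyz": [0, 0, 0], "angular": [0, 0, 0], "hand": 0.7},
])

```text
t: 5.2
position: [0.5837, -0.0101, 0.0802]
tcp_rot: [2.362, 2.071, 0.0]
ft_force: [0.5, -0.4, 0.6]
opening: 0.0616
```

```bash
python3 - <<'E'
from h import *
s=env.observe(); r=R.from_rotvec(s["tcp_rot"]).as_matrix()
print(s["t"],s["position"].round(4),r.round(3).tolist(),np.degrees(np.arctan2(r[1,0],r[0,0])),s["q"].round(3),s["ft_force"].round(2),s["torque"].round(3))
E
```

```text
5.2 [ 0.5837 -0.0101  0.0802] [[0.131, 0.991, 0.0], [0.991, -0.131, 0.0], [0.0, 0.0, -1.0]] 82.47763785605963 [-0.248  0.489  0.255  1.9   -0.171  0.773  1.54 ] [ 0.5  -0.41  0.59] [0.048 0.013 0.044]
```

Emit:
play_rows([
  {"xyz": [0, 0, 0.018], "angular": [0, 0, 0], "hand": 0.55},
  {"xyz": [0, 0, 0], "angular": [0, 0, 0], "hand": 0.45},
  {"xyz": [0, 0, 0], "angular": [0, 0, 0], "hand": 0.3},
  {"xyz": [0, 0, 0], "angular": [0, 0, 0], "hand": 0.3},
  {"xyz": [0, 0, 0], "angular": [0, 0, 0], "hand": 0.3},
  {"xyz": [0, 0, 0], "angular": [0, 0, 0], "hand": 0.3},
])

```text
t: 5.8
position: [0.5838, -0.0103, 0.0729]
tcp_rot: [2.362, 2.071, 0.001]
ft_force: [0.1, -0.5, 2.9]
opening: 0.0357
```

```bash
cat > st.py <<'E'
from h import *
s=env.observe(); r=R.from_rotvec(s["tcp_rot"]).as_matrix()
print(round(s["t"],2),s["position"].round(4),"yaw %.2f"%np.degrees(np.arctan2(r[1,0],r[0,0])),"zax",r[:,2].round(3),"q7",s["q"][6].round(3),"F",s["ft_force"].round(2),"T",s["torque"].round(3),"open",round(s["opening"],4))
E
python3 st.py
```

```text
5.8 [ 0.5838 -0.0103  0.0729] yaw 82.48 zax [ 0.001 -0.    -1.   ] q7 1.544 F [ 0.09 -0.46  2.86] T [-0.079  0.05   0.064] open 0.0357
```

Emit:
play_rows([
  {"xyz": [0, 0, 0.0001], "angular": [0, 0, 0.17], "hand": 0.3},
  {"xyz": [0, 0, 0.0001], "angular": [0, 0, 0.17], "hand": 0.3},
  {"xyz": [0, 0, 0.0001], "angular": [0, 0, 0.17], "hand": 0.3},
])

```text
t: 6.1
position: [0.5837, -0.0107, 0.0729]
tcp_rot: [2.62, 1.733, 0.0]
ft_force: [-1.3, -1.0, 3.4]
opening: 0.036
```

```bash
python3 st.py
```

```text
6.1 [ 0.5837 -0.0107  0.0729] yaw 66.96 zax [ 0. -0. -1.] q7 1.319 F [-1.33 -1.    3.43] T [-0.285  0.245  0.052] open 0.036
```

Emit:
play_rows([
  {"xyz": [0, 0, 0.0001], "angular": [0, 0, 0.1], "hand": 0.3},
  {"xyz": [0, 0, 0.0001], "angular": [0, 0, 0.1], "hand": 0.3},
])

```text
t: 6.3
position: [0.5836, -0.0109, 0.0728]
tcp_rot: [2.706, 1.595, -0.0]
ft_force: [-1.8, -1.3, 4.6]
opening: 0.0358
```

```bash
python3 st.py
```

```text
6.3 [ 0.5836 -0.0109  0.0728] yaw 61.04 zax [ 0.    -0.001 -1.   ] q7 1.234 F [-1.76 -1.29  4.57] T [-0.368  0.252  0.069] open 0.0358
```

Emit:
play_rows([
  {"xyz": [0, 0, 0.0001], "angular": [0, 0, 0.1], "hand": 0.3},
  {"xyz": [0, 0, 0.0001], "angular": [0, 0, 0.1], "hand": 0.3},
])

```text
t: 6.5
position: [0.5835, -0.0111, 0.0728]
tcp_rot: [2.786, 1.451, -0.0]
ft_force: [-1.5, -1.0, 4.3]
opening: 0.0356
```

```bash
python3 st.py
```

```text
6.5 [ 0.5835 -0.0111  0.0728] yaw 55.03 zax [ 0.    -0.001 -1.   ] q7 1.147 F [-1.51 -0.97  4.3 ] T [-0.423  0.39   0.055] open 0.0356
```

Emit:
play_rows([
  {"xyz": [0, 0, 0.0002], "angular": [0, 0, 0.1], "hand": 0.3},
  {"xyz": [0, 0, 0.0002], "angular": [0, 0, 0.1], "hand": 0.3},
])

```text
t: 6.7
position: [0.5834, -0.0112, 0.0728]
tcp_rot: [2.858, 1.303, -0.001]
ft_force: [-3.0, -1.4, 6.2]
opening: 0.0355
```

```bash
python3 st.py
```

```text
6.7 [ 0.5834 -0.0112  0.0728] yaw 49.03 zax [-0.    -0.001 -1.   ] q7 1.061 F [-2.95 -1.39  6.24] T [-0.519  0.6    0.074] open 0.0355
```

Emit:
play_rows([
  {"xyz": [0, 0, 0.0002], "angular": [0, 0, 0.1], "hand": 0.3},
  {"xyz": [0, 0, 0.0002], "angular": [0, 0, 0.1], "hand": 0.3},
])

```text
t: 6.9
position: [0.5832, -0.0114, 0.0728]
tcp_rot: [2.922, 1.152, -0.001]
ft_force: [-2.8, -2.2, 8.0]
opening: 0.0357
```

```bash
python3 st.py
```

```text
6.9 [ 0.5832 -0.0114  0.0728] yaw 43.02 zax [-0.    -0.001 -1.   ] q7 0.975 F [-2.85 -2.17  7.98] T [-0.598  0.769  0.055] open 0.0357
```

Emit:
play_rows([
  {"xyz": [0, 0, 0.0002], "angular": [0, 0, 0.1], "hand": 0.3},
  {"xyz": [0, 0, 0.0002], "angular": [0, 0, 0.1], "hand": 0.3},
])

```text
t: 7.1
position: [0.5831, -0.0115, 0.0728]
tcp_rot: [2.977, 1.0, -0.002]
ft_force: [-3.6, -3.4, 9.7]
opening: 0.0357
```

```bash
python3 st.py
```

```text
7.1 [ 0.5831 -0.0115  0.0728] yaw 37.14 zax [-0.001 -0.001 -1.   ] q7 0.891 F [-3.57 -3.35  9.73] T [-0.637  0.848  0.322] open 0.0357
```

The moment about z rose from 0.06 to 0.32 N m at about 44° of turn, so that is the bite. About 20° remain to the slot at 17.2°.

Emit:
play_rows([
  {"xyz": [0, 0, 0], "angular": [0, 0, 0.13], "hand": 0.3},
  {"xyz": [0, 0, 0], "angular": [0, 0, 0.13], "hand": 0.3},
])

```text
t: 7.3
position: [0.5829, -0.0117, 0.0728]
tcp_rot: [3.038, 0.794, -0.002]
ft_force: [-3.1, -3.4, 8.9]
opening: 0.0357
```

```bash
python3 st.py
```

```text
7.3 [ 0.5829 -0.0117  0.0728] yaw 29.30 zax [-0.001 -0.001 -1.   ] q7 0.779 F [-3.12 -3.39  8.9 ] T [-0.732  0.961  0.435] open 0.0357
```

Emit:
play_rows([
  {"xyz": [0, 0, 0], "angular": [0, 0, 0.13], "hand": 0.3},
  {"xyz": [0, 0, 0], "angular": [0, 0, 0.13], "hand": 0.3},
  {"xyz": [0, 0, 0], "angular": [0, 0, 0.12], "hand": 0.3},
  {"xyz": [0, 0, 0], "angular": [0, 0, 0], "hand": 0.3},
])

```text
t: 7.7
position: [0.5826, -0.0118, 0.0727]
tcp_rot: [3.102, 0.489, -0.003]
ft_force: [-5.2, -2.6, 10.7]
opening: 0.0359
```

```bash
python3 st.py
```

```text
7.7 [ 0.5826 -0.0118  0.0727] yaw 17.90 zax [-0.002 -0.001 -1.   ] q7 0.617 F [-5.2  -2.58 10.68] T [-0.695  1.115 -0.01 ] open 0.0359
```

Emit:
play_rows([
  {"xyz": [0, 0, 0], "angular": [0, 0, 0], "hand": 0.7},
  {"xyz": [0, 0, 0], "angular": [0, 0, 0], "hand": 0.7},
  {"xyz": [0, 0, 0], "angular": [0, 0, 0], "hand": 0.8},
  {"xyz": [0, 0, -0.07], "angular": [0, 0, 0], "hand": 0.8},
  {"xyz": [0, 0, -0.07], "angular": [0, 0, 0], "hand": 1},
  {"xyz": [0, 0.08, 0], "angular": [0, 0, 0], "hand": 1},
  {"xyz": [0, 0, 0], "angular": [0, 0, 0], "hand": 1},
  {"xyz": [0, 0, 0], "angular": [0, 0, 0], "hand": 1},
])

```text
t: 8.5
position: [0.5933, -0.0409, 0.1274]
tcp_rot: [-3.103, -0.489, 0.0]
ft_force: [-0.3, 1.4, -0.2]
opening: 0.0856
```

```bash
python3 st.py; python3 - <<'E'
from h import *; from nutfit import *
p=viewer.snapshot("wrist"); c=np.array([.5828,-.0097])
s=fit(p,c,np.arange(0,60,4)); print(s,c+s[2:])
k=proj(p,[*c,.1])[0].astype(int)-40; print(k)
im=p["image"][...,::-1].copy(); im=cv2.resize(im[k[1]:k[1]+80,k[0]:k[0]+80],None,fx=7,fy=7,interpolation=cv2.INTER_CUBIC)
for q in merlons(np.radians(s[1]))[0]:
    u=(proj(p,np.c_[q+c[:2]+s[2:],np.full(5,.096)])-k+.5)*7
    cv2.polylines(im,[u.astype(int)],True,(255,0,0),1)
cv2.imwrite("pics/d.png",im)
import pickle; pickle.dump(p,open("d.pkl","wb"))
for t,z in [("pin_c",.036),("pin_seat",.03),("hole",.088)]:
    for x in viewer.pinpoint(p,t)[:1]: print(t,x["point"],x["confidence"],atz(p,x["point"],z).round(4))
E
```

```text
8.5 [ 0.5933 -0.0409  0.1274] yaw 17.90 zax [-0.  0. -1.] q7 0.626 F [-0.35  1.4  -0.17] T [-0.085  0.044 -0.013] open 0.0856
(np.float64(53.99546711214012), np.float64(18.0), np.float64(-0.0005), np.float64(-0.0005)) [ 0.5823 -0.0102]
[240 149]
hole [281.5, 183.3] 0.91 [ 0.5829 -0.0078  0.088 ]
```

View pics/d.png

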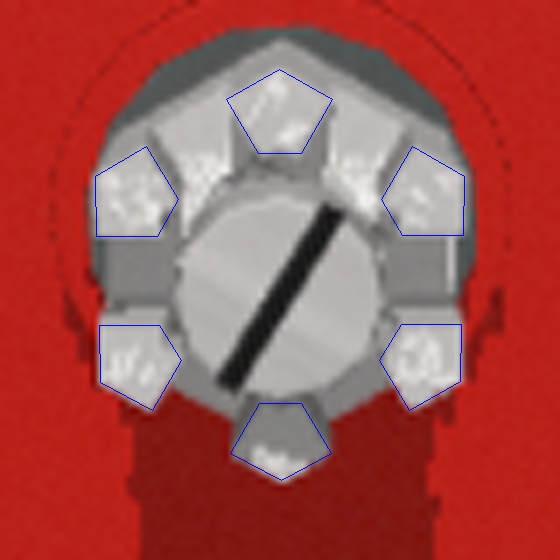

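```bash
python3 - <<'E'
from h import *; import pickle
p=pickle.load(open("d.pkl","rb"))
f=lambda x,y: atz(p,(240+(x+.5)/7-.5,149+(y+.5)/7-.5),.104)
a,b,c=f(230,386),f(332,208),f(280,296)
print(np.linalg.norm(a-b),np.degrees(np.arctan2(*(b-a)[1::-1]))%180,c.round(4),((a+b)/2).round(4))
# refined: dark pixels PCA
im=p["image"].max(2).astype(float); H,W=im.shape; pts=[];w=[]
for y in range(149,229):
  for x in range(240,320):
    X=atz(p,(x,y),.104)
    if np.hypot(*(X-c)[:2])<.0085: pts.append(X[:2]); w.append(max(0,140-im[y,x]))
pts=np.array(pts);w=np.array(w);m=(pts*w[:,None]).sum(0)/w.sum(); C=np.cov(pts.T,aweights=w); e,v=np.linalg.eigh(C); print("pca",np.degrees(np.arctan2(v[1,1],v[0,1]))%180,m.round(4),e)
p=pickle.load(open("c.pkl","rb")); c=np.array([.5823,-.0097,.104]); im=p["image"].max(2).astype(float); pts=[];w=[]
for y in range(147,227):
  for x in range(248,328):
    X=atz(p,(x,y),.104)
    if np.hypot(*(X-c)[:2])<.0085: pts.append(X[:2]); w.append(max(0,140-im[y,x]))
pts=np.array(pts);w=np.array(w);m=(pts*w[:,None]).sum(0)/w.sum(); C=np.cov(pts.T,aweights=w); e,v=np.linalg.eigh(C); print("pca",np.degrees(np.arctan2(v[1,1],v[0,1]))%180,m.round(4))
E
```

```text
0.01986222971540055 78.65548843070744 [ 0.5823 -0.0099  0.104 ] [ 0.5824 -0.0101  0.104 ]
pca 76.90410684262557 [ 0.5824 -0.0098] [4.37946526e-07 2.39733497e-05]
pca 77.13375646729246 [ 0.5826 -0.0098]
```

The nut reads 17.9–18° (mod 60) against the hole at 77.0°, so it is lined up within about 1°, and it has been let go. Now a close look at the pin.

Emit:
play_rows([
  {"xyz": [0.01, -0.11, 0], "angular": [0, 0, 0], "hand": 1},
  {"xyz": [0.01, -0.11, 0], "angular": [0, 0, 0], "hand": 1},
  {"xyz": [0.01, -0.11, 0], "angular": [0, 0, 0], "hand": 1},
  {"xyz": [0.01, -0.11, 0], "angular": [0, 0, 0], "hand": 1},
  {"xyz": [0.01, -0.11, 0], "angular": [0, 0, 0], "hand": 1},
  {"xyz": [0, 0, 0.045], "angular": [0, 0, -0.2], "hand": 0.8},
  {"xyz": [0, 0, 0.045], "angular": [0, 0, -0.2], "hand": 0.6},
  {"xyz": [0, 0, 0], "angular": [0, 0, 0], "hand": 0.6},
  {"xyz": [0, 0, 0], "angular": [0, 0, 0], "hand": 0.6},
])

```text
t: 9.6
position: [0.5443, 0.1749, 0.0916]
tcp_rot: [-3.036, -0.809, 0.001]
ft_force: [-0.1, -0.1, 0.1]
opening: 0.0632
```

```bash
python3 st.py; python3 - <<'E'
from h import *
p=viewer.snapshot("wrist")
for t,z in [("pin_c",.036),("pin_seat",.03)]:
    for x in viewer.pinpoint(p,t)[:1]: print(t,x["point"],x["confidence"],atz(p,x["point"],z).round(4))
k=proj(p,[.537,.187,.05])[0].astype(int)-50; print(k)
save(p,"e.png",(k[0],k[1],k[0]+100,k[1]+100),6)
import pickle; pickle.dump(p,open("e.pkl","wb"))
E
```

```text
9.6 [0.5443 0.1749 0.0916] yaw 29.85 zax [-0.001 -0.    -1.   ] q7 0.433 F [-0.09 -0.08  0.12] T [-0.05   0.015  0.014] open 0.0632
pin_c [277.8, 187.6] 0.67 [0.5283 0.1978 0.036 ]
pin_seat [278.7, 221.8] 0.98 [0.5438 0.1719 0.03  ]
[230 159]
```

View pics/e.png

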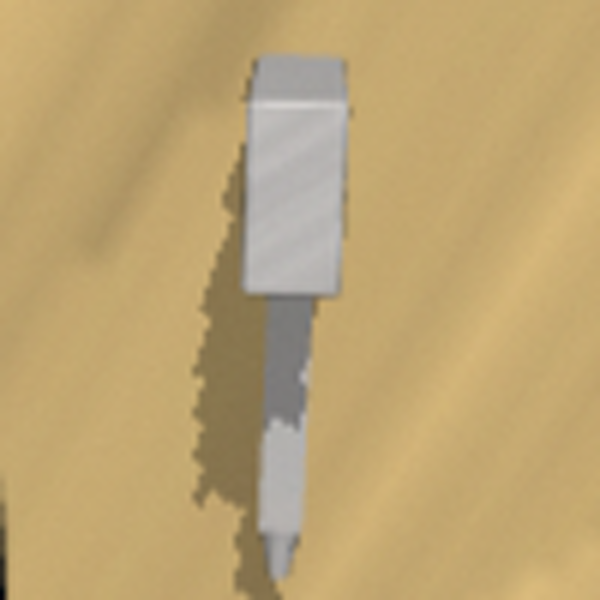

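The head top's corners are at about (247,104), (348,104), (341,295) and (245,294) in the crop, with the shank tip at (279,578).

```bash
python3 - <<'E'
from h import *; import pickle
p=pickle.load(open("e.pkl","rb"))
f=lambda x,y,z: atz(p,(230+(x+.5)/6-.5,159+(y+.5)/6-.5),z)
c=[f(x,y,.054) for x,y in((247,104),(348,104),(341,295),(245,294))]
m=np.mean(c,0); ang=lambda v:np.degrees(np.arctan2(v[1],v[0]))
ax=(c[2]+c[3]-c[0]-c[1])/2; t=f(279,578,.03)
print("head",m.round(4),"len",np.linalg.norm(ax),"wid",np.linalg.norm(c[1]-c[0]),np.linalg.norm(c[2]-c[3]),"yaw",ang(ax),ang((c[1]+c[2]-c[0]-c[3]))-90)
print("tip",t.round(4),np.linalg.norm((t-m)[:2]),"yaw",ang(t-m))
E
```

```text
head [0.5287 0.1989 0.054 ] len 0.02332515017859751 wid 0.011848938792543883 0.011617121210879783 yaw -61.60888111257166 -60.44663471933909
tip [0.5567 0.1447 0.03  ] 0.061008701520486416 yaw -62.68695255521004
```

Emit:
play_rows([
  {"xyz": [-0.004, -0.071, 0], "angular": [0, 0, 0.078], "hand": 0.5},
  {"xyz": [0, 0, 0.08], "angular": [0, 0, 0], "hand": 0.4},
  {"xyz": [0, 0, 0.07], "angular": [0, 0, 0], "hand": 0.4},
  {"xyz": [0, 0, 0.019], "angular": [0, 0, 0], "hand": 0.4},
  {"xyz": [0, 0, 0], "angular": [0, 0, 0], "hand": 0.4},
  {"xyz": [0, 0, 0], "angular": [0, 0, 0], "hand": 0.4},
])

```text
t: 10.35
position: [0.5301, 0.1986, 0.0253]
tcp_rot: [-3.051, -0.749, -0.003]
ft_force: [0.2, 0.3, 0.7]
opening: 0.035
```

```bash
python3 st.py
```

```text
10.35 [0.5301 0.1986 0.0253] yaw 27.58 zax [ 0.002  0.001 -1.   ] q7 0.41 F [0.16 0.3  0.7 ] T [-0.07  -0.03   0.006] open 0.035
```

Emit:
play_rows([
  {"xyz": [0, 0, 0], "angular": [0, 0, 0], "hand": 0.25},
  {"xyz": [0, 0, 0], "angular": [0, 0, 0], "hand": 0.1},
  {"xyz": [0, 0, 0], "angular": [0, 0, 0], "hand": 0.05},
  {"xyz": [0, 0, 0], "angular": [0, 0, 0], "hand": 0.05},
  {"xyz": [0, 0, 0], "angular": [0, 0, 0], "hand": 0.05},
  {"xyz": [0, 0, 0], "angular": [0, 0, 0], "hand": 0.05},
])

```text
t: 10.95
position: [0.5291, 0.1988, 0.0245]
tcp_rot: [-3.05, -0.75, -0.0]
ft_force: [-1.1, -1.0, 5.2]
opening: 0.0114
```

```bash
python3 st.py
```

```text
10.95 [0.5291 0.1988 0.0245] yaw 27.64 zax [ 0.  0. -1.] q7 0.411 F [-1.08 -1.01  5.23] T [-0.136  0.28  -0.049] open 0.0114
```

Emit:
play_rows([
  {"xyz": [0, 0, -0.0725], "angular": [0, 0, 0], "hand": 0.05},
  {"xyz": [0, 0, -0.0725], "angular": [0, 0, 0], "hand": 0.05},
  {"xyz": [0, 0, 0], "angular": [0, 0, 0.271], "hand": 0.05},
  {"xyz": [0, 0, 0], "angular": [0, 0, 0.271], "hand": 0.05},
  {"xyz": [0, 0, 0], "angular": [0, 0, 0.271], "hand": 0.05},
  {"xyz": [0, 0, 0], "angular": [0, 0, 0.271], "hand": 0.05},
  {"xyz": [0, 0, 0], "angular": [0, 0, 0.271], "hand": 0.05},
])

```text
t: 11.65
position: [0.5286, 0.1987, 0.0817]
tcp_rot: [3.12, -0.365, -0.001]
ft_force: [0.1, -0.1, -1.8]
opening: 0.0119
```

Emit:
play_rows([
  {"xyz": [0.082, 0.0795, 0], "angular": [0, 0, 0], "hand": 0.05},
  {"xyz": [0.082, 0.0795, 0], "angular": [0, 0, 0], "hand": 0.05},
  {"xyz": [0.082, 0.0795, 0], "angular": [0, 0, 0], "hand": 0.05},
  {"xyz": [0, 0, 0], "angular": [0, 0, 0], "hand": 0.05},
  {"xyz": [0, 0, 0], "angular": [0, 0, 0], "hand": 0.05},
  {"xyz": [0, 0, 0], "angular": [0, 0, 0], "hand": 0.05},
])

```text
t: 12.25
position: [0.6024, 0.085, 0.0813]
tcp_rot: [-3.121, 0.353, 0.003]
ft_force: [-0.6, 0.5, -0.5]
opening: 0.0116
```

```bash
python3 st.py; python3 - <<'E'
from h import *; import pickle
p=viewer.snapshot("wrist"); q=viewer.snapshot("scene")
k=proj(p,[.60,.07,.1])[0].astype(int)-[50,35]; print(k)
a=cv2.resize(p["image"][k[1]:k[1]+100,k[0]:k[0]+100],None,fx=5,fy=5,interpolation=cv2.INTER_CUBIC)
k2=proj(q,[.59,.03,.09])[0].astype(int)-[30,50]; print(k2)
b=cv2.resize(q["image"][k2[1]:k2[1]+100,k2[0]:k2[0]+60],None,fx=5,fy=5,interpolation=cv2.INTER_CUBIC)
cv2.imwrite("pics/f.png",np.hstack([a,b])[...,::-1])
pickle.dump((p,q),open("f.pkl","wb"))
E
```

```text
12.25 [0.6024 0.085  0.0813] yaw -12.92 zax [-0.002  0.001 -1.   ] q7 0.0 F [-0.55  0.5  -0.51] T [-0.076  0.128  0.065] open 0.0116
[232 254]
[255 148]
```

View pics/f.png

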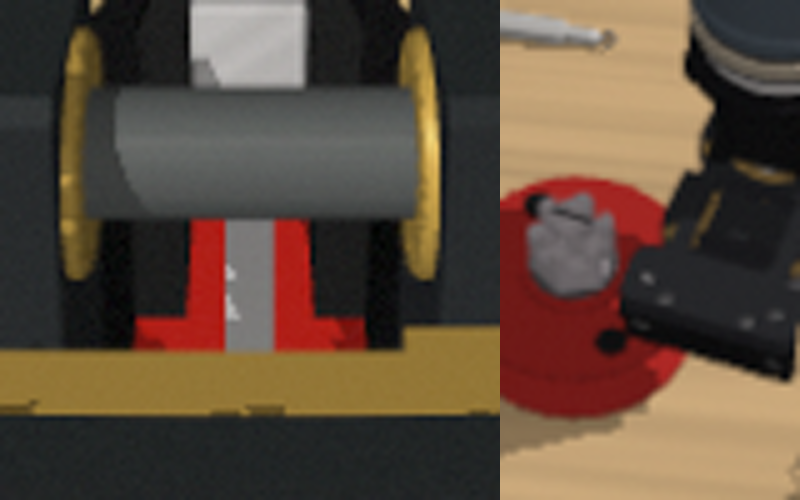

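In the wrist view the shank is centred and straight between the fingers, at about x=250 in the crop. By the numbers I need +1.7 mm in tool x and 1.2 mm up.

Emit:
play_rows([
  {"xyz": [0.0042, 0, -0.003], "angular": [0, 0, 0], "hand": 0.05},
  {"xyz": [0, 0.025, 0], "angular": [0, 0, 0], "hand": 0.05},
  {"xyz": [0, 0, 0], "angular": [0, 0, 0], "hand": 0.05},
  {"xyz": [0, 0, 0], "angular": [0, 0, 0], "hand": 0.05},
  {"xyz": [0, 0, 0], "angular": [0, 0, 0], "hand": 0.05},
])

```text
t: 12.85
position: [0.6027, 0.0735, 0.0833]
tcp_rot: [-3.121, 0.356, 0.0]
ft_force: [-0.3, 0.3, -1.1]
opening: 0.0118
```

```bash
cat >> st.py <<'E'
d=s["position"]-[.5823,-.0099,.0825]; print("along hole %.2f lateral %.2f dz %.2f mm"%(1e3*(d[:2]@[.225,.974]),1e3*(d[:2]@[.974,-.225]),1e3*d[2]), "Ftool xy", (r.T@s["ft_force"]).round(2))
E
python3 st.py
```

```text
12.85 [0.6027 0.0735 0.0833] yaw -13.02 zax [-0.  0. -1.] q7 0.016 F [-0.28  0.35 -1.1 ] T [-0.141  0.048 -0.022] open 0.0118
along hole 85.86 lateral 1.08 dz 0.79 mm Ftool xy [-0.35 -0.28  1.1 ]
```

Emit:
play_rows([
  {"xyz": [0, 0, 0], "angular": [0, 0, 0], "hand": 0.05},
  {"xyz": [0, 0, 0], "angular": [0, 0, 0], "hand": 0.05},
  {"xyz": [0, 0, 0], "angular": [0, 0, 0], "hand": 0.05},
])

```text
t: 13.15
position: [0.6027, 0.0736, 0.0832]
tcp_rot: [-3.121, 0.356, 0.0]
ft_force: [-0.4, -0.1, -0.6]
opening: 0.0116
```

```bash
python3 st.py
```

```text
13.15 [0.6027 0.0736 0.0832] yaw -13.00 zax [-0.  0. -1.] q7 0.016 F [-0.4  -0.13 -0.61] T [-0.129  0.038 -0.005] open 0.0116
along hole 85.94 lateral 1.10 dz 0.72 mm Ftool xy [-0.36  0.22  0.61]
```

Emit:
play_rows([
  {"xyz": [-0.0026, 0, 0.0018], "angular": [0, 0, 0], "hand": 0.05},
  {"xyz": [0, 0, 0], "angular": [0, 0, 0], "hand": 0.05},
  {"xyz": [0, 0, 0], "angular": [0, 0, 0], "hand": 0.05},
  {"xyz": [0, 0, 0], "angular": [0, 0, 0], "hand": 0.05},
])

```text
t: 13.55
position: [0.6017, 0.0737, 0.0826]
tcp_rot: [-3.121, 0.356, -0.0]
ft_force: [-0.3, -0.1, -1.1]
opening: 0.0117
```

```bash
python3 st.py; python3 - <<'E'
from h import *; import pickle
q=viewer.snapshot("top"); p=viewer.snapshot("wrist")
pickle.dump((p,q),open("g.pkl","wb"))
k=proj(p,[.60,.05,.1])[0].astype(int)-[40,40]; print(k)
a=cv2.resize(p["image"][k[1]:k[1]+80,k[0]:k[0]+80],None,fx=5,fy=5,interpolation=cv2.INTER_CUBIC)
k2=proj(q,[.59,.02,.09])[0].astype(int)-[40,40]; print(k2)
b=cv2.resize(q["image"][k2[1]:k2[1]+80,k2[0]:k2[0]+80],None,fx=5,fy=5,interpolation=cv2.INTER_CUBIC)
cv2.imwrite("pics/g.png",np.hstack([a,b])[...,::-1])
E
```

```text
13.55 [0.6017 0.0737 0.0826] yaw -13.01 zax [ 0.  0. -1.] q7 0.016 F [-0.34 -0.12 -1.14] T [-0.105  0.058 -0.018] open 0.0117
along hole 85.80 lateral 0.09 dz 0.05 mm Ftool xy [-0.3   0.19  1.14]
[247 261]
[248 180]
```

View pics/g.png

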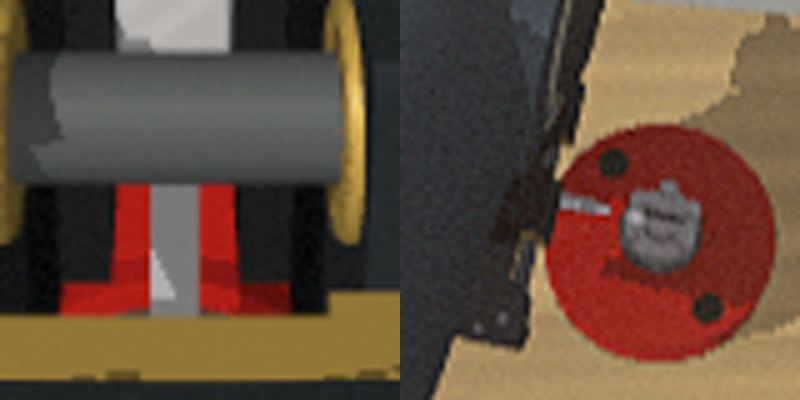

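The top view shows the tip at (608,210), pointing at the slot of the nut at (655,225). I'm feeding it in gently and checking the force.

Emit:
play_rows([
  {"xyz": [0, 0.01, 0], "angular": [0, 0, 0], "hand": 0.05},
  {"xyz": [0, 0.01, 0], "angular": [0, 0, 0], "hand": 0.05},
  {"xyz": [0, 0.01, 0], "angular": [0, 0, 0], "hand": 0.05},
  {"xyz": [0, 0, 0], "angular": [0, 0, 0], "hand": 0.05},
  {"xyz": [0, 0, 0], "angular": [0, 0, 0], "hand": 0.05},
])

```text
t: 14.15
position: [0.599, 0.0618, 0.0826]
tcp_rot: [-3.121, 0.357, -0.0]
ft_force: [-0.4, -0.5, -0.0]
opening: 0.0119
```

```bash
python3 st.py
```

```text
14.15 [0.599  0.0618 0.0826] yaw -13.04 zax [ 0.  0. -1.] q7 0.034 F [-0.37 -0.53 -0.02] T [-0.085 -0.007 -0.026] open 0.0119
along hole 73.57 lateral 0.14 dz 0.12 mm Ftool xy [-0.24  0.6   0.02]
```

Emit:
play_rows([
  {"xyz": [0, 0.004, 0], "angular": [0, 0, 0], "hand": 0.05},
  {"xyz": [0, 0.004, 0], "angular": [0, 0, 0], "hand": 0.05},
  {"xyz": [0, 0.003, 0], "angular": [0, 0, 0], "hand": 0.05},
  {"xyz": [0, 0, 0], "angular": [0, 0, 0], "hand": 0.05},
  {"xyz": [0, 0, 0], "angular": [0, 0, 0], "hand": 0.05},
])

```text
t: 14.65
position: [0.598, 0.0577, 0.0826]
tcp_rot: [-3.121, 0.356, 0.0]
ft_force: [0.6, -0.3, -2.0]
opening: 0.0117
```

```bash
python3 st.py
```

```text
14.65 [0.598  0.0577 0.0826] yaw -13.01 zax [-0.  0. -1.] q7 0.041 F [ 0.58 -0.35 -2.04] T [-0.039  0.08   0.004] open 0.0117
along hole 69.43 lateral 0.09 dz 0.05 mm Ftool xy [0.64 0.21 2.04]
```

Emit:
play_rows([
  {"xyz": [0, 0.003, 0], "angular": [0, 0, 0], "hand": 0.05},
  {"xyz": [0, 0.003, 0], "angular": [0, 0, 0], "hand": 0.05},
  {"xyz": [0, 0, 0], "angular": [0, 0, 0], "hand": 0.05},
  {"xyz": [0, 0, 0], "angular": [0, 0, 0], "hand": 0.05},
])

```text
t: 15.05
position: [0.5975, 0.0554, 0.0826]
tcp_rot: [-3.121, 0.356, 0.0]
ft_force: [-0.4, 0.1, -0.8]
opening: 0.0114
```

```bash
python3 st.py
```

```text
15.05 [0.5975 0.0554 0.0826] yaw -13.01 zax [ 0.  0. -1.] q7 0.045 F [-0.36  0.12 -0.83] T [-0.117  0.07  -0.007] open 0.0114
along hole 66.99 lateral 0.10 dz 0.06 mm Ftool xy [-0.37 -0.04  0.83]
```

Emit:
play_rows([
  {"xyz": [0, 0.003, 0], "angular": [0, 0, 0], "hand": 0.05},
  {"xyz": [0, 0.003, 0], "angular": [0, 0, 0], "hand": 0.05},
  {"xyz": [0, 0.003, 0], "angular": [0, 0, 0], "hand": 0.05},
  {"xyz": [0, 0, 0], "angular": [0, 0, 0], "hand": 0.05},
  {"xyz": [0, 0, 0], "angular": [0, 0, 0], "hand": 0.05},
])

```text
t: 15.55
position: [0.5967, 0.0519, 0.0826]
tcp_rot: [-3.121, 0.356, -0.0]
ft_force: [-0.0, -0.1, -0.9]
opening: 0.0118
```

```bash
python3 st.py
```

```text
15.55 [0.5967 0.0519 0.0826] yaw -13.02 zax [ 0.  0. -1.] q7 0.051 F [-0.04 -0.14 -0.94] T [-0.082  0.085  0.062] open 0.0118
along hole 63.38 lateral 0.11 dz 0.06 mm Ftool xy [-0.01  0.14  0.94]
```

No force with the tip 6 mm inside the hole. I'm carrying on.

Emit:
play_rows([
  {"xyz": [0, 0.003, 0], "angular": [0, 0, 0], "hand": 0.05},
  {"xyz": [0, 0.003, 0], "angular": [0, 0, 0], "hand": 0.05},
  {"xyz": [0, 0.003, 0], "angular": [0, 0, 0], "hand": 0.05},
  {"xyz": [0, 0.003, 0], "angular": [0, 0, 0], "hand": 0.05},
  {"xyz": [0, 0, 0], "angular": [0, 0, 0], "hand": 0.05},
  {"xyz": [0, 0, 0], "angular": [0, 0, 0], "hand": 0.05},
])

```text
t: 16.15
position: [0.5956, 0.0472, 0.0825]
tcp_rot: [-3.121, 0.356, 0.0]
ft_force: [-0.7, -0.2, -0.8]
opening: 0.0117
```

```bash
python3 st.py
```

```text
16.15 [0.5956 0.0472 0.0825] yaw -13.02 zax [-0.  0. -1.] q7 0.058 F [-0.68 -0.17 -0.79] T [-0.139  0.07  -0.017] open 0.0117
along hole 58.58 lateral 0.09 dz 0.04 mm Ftool xy [-0.63  0.32  0.79]
```

Emit:
play_rows([
  {"xyz": [0, 0.003, 0], "angular": [0, 0, 0], "hand": 0.05},
  {"xyz": [0, 0.003, 0], "angular": [0, 0, 0], "hand": 0.05},
  {"xyz": [0, 0.003, 0], "angular": [0, 0, 0], "hand": 0.05},
  {"xyz": [0, 0.003, 0], "angular": [0, 0, 0], "hand": 0.05},
  {"xyz": [0, 0, 0], "angular": [0, 0, 0], "hand": 0.05},
  {"xyz": [0, 0, 0], "angular": [0, 0, 0], "hand": 0.05},
])

```text
t: 16.75
position: [0.5945, 0.0425, 0.0825]
tcp_rot: [-3.121, 0.356, 0.0]
ft_force: [0.1, -0.2, -1.2]
opening: 0.0117
```

```bash
python3 st.py
```

```text
16.75 [0.5945 0.0425 0.0825] yaw -13.02 zax [-0.  0. -1.] q7 0.066 F [ 0.09 -0.19 -1.24] T [-0.097  0.099  0.017] open 0.0117
along hole 53.79 lateral 0.09 dz 0.05 mm Ftool xy [0.13 0.16 1.24]
```

Emit:
play_rows([
  {"xyz": [0, 0.005, 0], "angular": [0, 0, 0], "hand": 0.05},
  {"xyz": [0, 0.005, 0], "angular": [0, 0, 0], "hand": 0.05},
  {"xyz": [0, 0.005, 0], "angular": [0, 0, 0], "hand": 0.05},
  {"xyz": [0, 0.005, 0], "angular": [0, 0, 0], "hand": 0.05},
  {"xyz": [0, 0, 0], "angular": [0, 0, 0], "hand": 0.05},
  {"xyz": [0, 0, 0], "angular": [0, 0, 0], "hand": 0.05},
])

```text
t: 17.35
position: [0.5927, 0.0347, 0.0826]
tcp_rot: [-3.121, 0.356, -0.0]
ft_force: [-0.4, -0.6, -1.1]
opening: 0.0121
```

```bash
python3 st.py
```

```text
17.35 [0.5927 0.0347 0.0826] yaw -13.02 zax [ 0.  0. -1.] q7 0.079 F [-0.38 -0.59 -1.06] T [-0.058  0.086  0.022] open 0.0121
along hole 45.76 lateral 0.10 dz 0.06 mm Ftool xy [-0.23  0.66  1.06]
```

Emit:
play_rows([
  {"xyz": [0, 0.005, 0], "angular": [0, 0, 0], "hand": 0.05},
  {"xyz": [0, 0.005, 0], "angular": [0, 0, 0], "hand": 0.05},
  {"xyz": [0, 0.005, 0], "angular": [0, 0, 0], "hand": 0.05},
  {"xyz": [0, 0.005, 0], "angular": [0, 0, 0], "hand": 0.05},
  {"xyz": [0, 0, 0], "angular": [0, 0, 0], "hand": 0.05},
  {"xyz": [0, 0, 0], "angular": [0, 0, 0], "hand": 0.05},
])

```text
t: 17.95
position: [0.5909, 0.0269, 0.0826]
tcp_rot: [-3.121, 0.356, 0.0]
ft_force: [0.1, 0.5, -0.4]
opening: 0.0116
```

```bash
python3 st.py
```

```text
17.95 [0.5909 0.0269 0.0826] yaw -13.02 zax [-0.  0. -1.] q7 0.092 F [ 0.06  0.47 -0.45] T [-0.164  0.054 -0.033] open 0.0116
along hole 37.75 lateral 0.11 dz 0.05 mm Ftool xy [-0.04 -0.48  0.45]
```

Emit:
play_rows([
  {"xyz": [0, 0.004, 0], "angular": [0, 0, 0], "hand": 0.05},
  {"xyz": [0, 0.004, 0], "angular": [0, 0, 0], "hand": 0.05},
  {"xyz": [0, 0.004, 0], "angular": [0, 0, 0], "hand": 0.05},
  {"xyz": [0, 0.003, 0], "angular": [0, 0, 0], "hand": 0.05},
  {"xyz": [0, 0, 0], "angular": [0, 0, 0], "hand": 0.05},
  {"xyz": [0, 0, 0], "angular": [0, 0, 0], "hand": 0.05},
])

```text
t: 18.55
position: [0.5896, 0.0211, 0.0825]
tcp_rot: [-3.121, 0.356, -0.0]
ft_force: [0.0, -0.3, -1.2]
opening: 0.0119
```

```bash
python3 st.py
```

```text
18.55 [0.5896 0.0211 0.0825] yaw -13.01 zax [ 0.  0. -1.] q7 0.101 F [ 0.03 -0.29 -1.24] T [-0.086  0.064  0.007] open 0.0119
along hole 31.83 lateral 0.12 dz 0.04 mm Ftool xy [0.09 0.28 1.24]
```

Emit:
play_rows([
  {"xyz": [0, 0.0012, 0], "angular": [0, 0, 0], "hand": 0.05},
  {"xyz": [0, 0, 0], "angular": [0, 0, 0], "hand": 0.05},
  {"xyz": [0, 0.0012, 0], "angular": [0, 0, 0], "hand": 0.05},
  {"xyz": [0, 0, 0], "angular": [0, 0, 0], "hand": 0.05},
  {"xyz": [0, 0, 0], "angular": [0, 0, 0], "hand": 0.05},
])

```text
t: 19.05
position: [0.5893, 0.0201, 0.0825]
tcp_rot: [-3.121, 0.356, 0.0]
ft_force: [0.6, -0.8, -1.8]
opening: 0.0119
```

```bash
python3 st.py
```

```text
19.05 [0.5893 0.0201 0.0825] yaw -13.01 zax [-0.  0. -1.] q7 0.103 F [ 0.6  -0.76 -1.83] T [-0.111  0.08   0.021] open 0.0119
along hole 30.84 lateral 0.08 dz 0.03 mm Ftool xy [0.76 0.6  1.83]
```

Emit:
play_rows([
  {"xyz": [0, 0.001, 0], "angular": [0, 0, 0], "hand": 0.05},
  {"xyz": [0, 0, 0], "angular": [0, 0, 0], "hand": 0.05},
  {"xyz": [0, 0, 0], "angular": [0, 0, 0], "hand": 0.05},
])

```text
t: 19.35
position: [0.5892, 0.0198, 0.0825]
tcp_rot: [-3.121, 0.356, 0.0]
ft_force: [0.1, -0.1, -1.5]
opening: 0.0116
```

```bash
python3 st.py
```

```text
19.35 [0.5892 0.0198 0.0825] yaw -13.01 zax [-0.  0. -1.] q7 0.104 F [ 0.15 -0.08 -1.49] T [-0.117  0.115 -0.004] open 0.0116
along hole 30.46 lateral 0.07 dz 0.04 mm Ftool xy [0.16 0.04 1.49]
```

Emit:
play_rows([
  {"xyz": [0, 0.001, 0], "angular": [0, 0, 0], "hand": 0.05},
  {"xyz": [0, 0, 0], "angular": [0, 0, 0], "hand": 0.05},
  {"xyz": [0, 0, 0], "angular": [0, 0, 0], "hand": 0.05},
])

```text
t: 19.65
position: [0.5891, 0.0193, 0.0825]
tcp_rot: [-3.121, 0.356, 0.0]
ft_force: [0.1, 0.4, -1.6]
opening: 0.0119
```

```bash
python3 st.py
```

```text
19.65 [0.5891 0.0193 0.0825] yaw -13.01 zax [-0.  0. -1.] q7 0.104 F [ 0.12  0.41 -1.63] T [-0.091  0.053 -0.005] open 0.0119
along hole 30.02 lateral 0.08 dz 0.02 mm Ftool xy [ 0.02 -0.43  1.63]
```

Emit:
play_rows([
  {"xyz": [0, 0.001, 0], "angular": [0, 0, 0], "hand": 0.05},
  {"xyz": [0, 0, 0], "angular": [0, 0, 0], "hand": 0.05},
  {"xyz": [0, 0, 0], "angular": [0, 0, 0], "hand": 0.05},
])

```text
t: 19.95
position: [0.5891, 0.019, 0.0825]
tcp_rot: [-3.121, 0.356, 0.0]
ft_force: [0.6, -0.4, -2.2]
opening: 0.0117
```

```bash
python3 st.py
```

```text
19.95 [0.5891 0.019  0.0825] yaw -13.01 zax [-0.  0. -1.] q7 0.105 F [ 0.58 -0.4  -2.21] T [-0.068  0.103  0.014] open 0.0117
along hole 29.65 lateral 0.11 dz 0.04 mm Ftool xy [0.65 0.26 2.21]
```

Emit:
play_rows([
  {"xyz": [0, 0.001, 0], "angular": [0, 0, 0], "hand": 0.05},
  {"xyz": [0, 0, 0], "angular": [0, 0, 0], "hand": 0.05},
  {"xyz": [0, 0, 0], "angular": [0, 0, 0], "hand": 0.05},
])

```text
t: 20.25
position: [0.589, 0.0186, 0.0825]
tcp_rot: [-3.121, 0.356, 0.0]
ft_force: [0.9, 0.3, -1.8]
opening: 0.0117
```

```bash
python3 st.py
```

```text
20.25 [0.589  0.0186 0.0825] yaw -13.01 zax [-0.  0. -1.] q7 0.105 F [ 0.85  0.29 -1.84] T [-0.054  0.072  0.034] open 0.0117
along hole 29.26 lateral 0.08 dz 0.05 mm Ftool xy [ 0.77 -0.47  1.84]
```

Emit:
play_rows([
  {"xyz": [0, 0.001, 0], "angular": [0, 0, 0], "hand": 0.05},
  {"xyz": [0, 0, 0], "angular": [0, 0, 0], "hand": 0.05},
  {"xyz": [0, 0, 0], "angular": [0, 0, 0], "hand": 0.05},
])

```text
t: 20.55
position: [0.5889, 0.0185, 0.0826]
tcp_rot: [-3.121, 0.356, -0.0]
ft_force: [0.2, 1.0, -0.6]
opening: 0.0116
```

```bash
python3 st.py; python3 - <<'E'
from h import *
p=viewer.snapshot("wrist"); q=viewer.snapshot("top")
k=proj(p,[.585,.005,.1])[0].astype(int)-[50,80]; print(k)
a=cv2.resize(p["image"][k[1]:k[1]+100,k[0]:k[0]+100],None,fx=4,fy=4,interpolation=cv2.INTER_CUBIC)
k2=proj(q,[.585,.0,.09])[0].astype(int)-[30,30]
b=cv2.resize(q["image"][k2[1]:k2[1]+60,k2[0]:k2[0]+60],(400,400),interpolation=cv2.INTER_CUBIC)
cv2.imwrite("pics/i.png",np.hstack([a,b])[...,::-1])
E
```

```text
20.55 [0.5889 0.0185 0.0826] yaw -13.00 zax [ 0.  0. -1.] q7 0.106 F [ 0.23  0.99 -0.56] T [ 0.135  0.02  -0.024] open 0.0116
along hole 29.13 lateral 0.09 dz 0.06 mm Ftool xy [-0.   -1.01  0.56]
[229 206]
```

View pics/i.png

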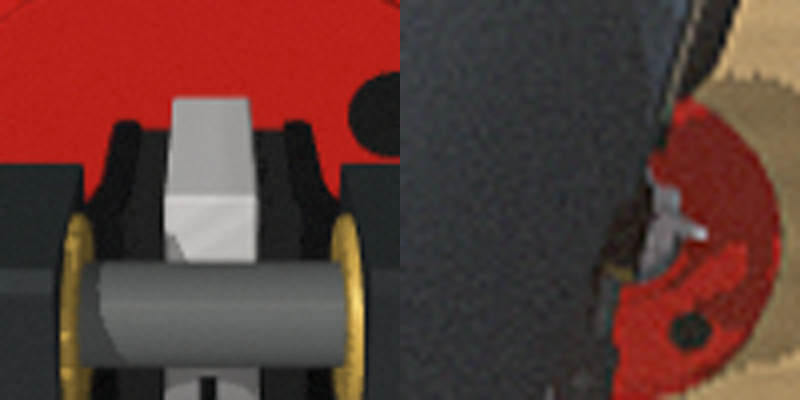

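The top view shows the pin tip coming out on the far side of the nut at (705,235). The first push-back has just appeared (about 1 N, moment changed). One more small step to confirm the head is home.

Emit:
play_rows([
  {"xyz": [0, 0.0008, 0], "angular": [0, 0, 0], "hand": 0.05},
  {"xyz": [0, 0, 0], "angular": [0, 0, 0], "hand": 0.05},
  {"xyz": [0, 0, 0], "angular": [0, 0, 0], "hand": 0.05},
])

```text
t: 20.95
position: [0.5889, 0.0184, 0.0826]
tcp_rot: [-3.121, 0.355, -0.0]
ft_force: [1.1, 2.4, -1.6]
opening: 0.0118
```

```bash
python3 st.py
```

```text
20.95 [0.5889 0.0184 0.0826] yaw -12.99 zax [ 0.     0.001 -1.   ] q7 0.107 F [ 1.07  2.4  -1.63] T [0.417 0.016 0.007] open 0.0118
along hole 29.07 lateral 0.09 dz 0.07 mm Ftool xy [ 0.51 -2.57  1.63]
```

The head is against the nut with 2.6 N and no further travel. Letting go and rising straight up.

Emit:
play_rows([
  {"xyz": [0, 0, 0], "angular": [0, 0, 0], "hand": 0.2},
  {"xyz": [0, 0, 0], "angular": [0, 0, 0], "hand": 0.35},
  {"xyz": [0, 0, 0], "angular": [0, 0, 0], "hand": 0.45},
  {"xyz": [0, 0, 0], "angular": [0, 0, 0], "hand": 0.45},
  {"xyz": [0, 0, -0.02], "angular": [0, 0, 0], "hand": 0.45},
  {"xyz": [0, 0, -0.05], "angular": [0, 0, 0], "hand": 0.45},
  {"xyz": [0, 0, -0.1], "angular": [0, 0, 0], "hand": 0.45},
  {"xyz": [0, 0.02, -0.1], "angular": [0, 0, 0], "hand": 0.45},
  {"xyz": [0, 0, 0], "angular": [0, 0, 0], "hand": 0.45},
  {"xyz": [0, 0, 0], "angular": [0, 0, 0], "hand": 0.45},
])

```text
t: 21.95
position: [0.5875, 0.0098, 0.1919]
tcp_rot: [-3.12, 0.357, -0.004]
ft_force: [-1.0, -0.1, -0.8]
opening: 0.0394
```

```bash
python3 st.py; python3 - <<'E'
from h import *
p=viewer.snapshot("wrist"); q=viewer.snapshot("scene")
for n,P in(("w",p),("s",q)):
  for t,z in [("pin_c",.094),("pin_seat",.088),("hole",.088)]:
    for x in viewer.pinpoint(P,t)[:1]: print(n,t,np.round(x["point"],1),round(x["confidence"],2),atz(P,x["point"],z).round(4))
k=proj(p,[.585,.003,.095])[0].astype(int)-[45,45]; print(k)
a=cv2.resize(p["image"][k[1]:k[1]+90,k[0]:k[0]+90],(450,450),interpolation=cv2.INTER_CUBIC)
k2=proj(q,[.585,.0,.09])[0].astype(int)-[35,45]
b=cv2.resize(q["image"][k2[1]:k2[1]+90,k2[0]:k2[0]+70],(350,450),interpolation=cv2.INTER_CUBIC)
cv2.imwrite("pics/j.png",np.hstack([a,b])[...,::-1])
E
```

```text
21.95 [0.5875 0.0098 0.1919] yaw -13.04 zax [ 0.002  0.001 -1.   ] q7 0.022 F [-1.   -0.14 -0.82] T [-0.044  0.1   -0.005] open 0.0394
along hole 20.39 lateral 0.63 dz 109.43 mm Ftool xy [-0.95  0.37  0.82]
w pin_c [278.9 199. ] 0.7 [0.5874 0.018  0.094 ]
w pin_seat [280.8 225.9] 0.89 [ 0.5826 -0.0106  0.088 ]
w hole [281.8 224.2] 0.98 [ 0.584  -0.0091  0.088 ]
s pin_c [285.  198.9] 0.7 [0.5953 0.0289 0.094 ]
s pin_seat [266.9 210.2] 0.53 [ 0.6282 -0.0092  0.088 ]
s hole [151.3 214.3] 0.69 [ 0.6725 -0.2767  0.088 ]
[235 169]
```

View pics/j.png

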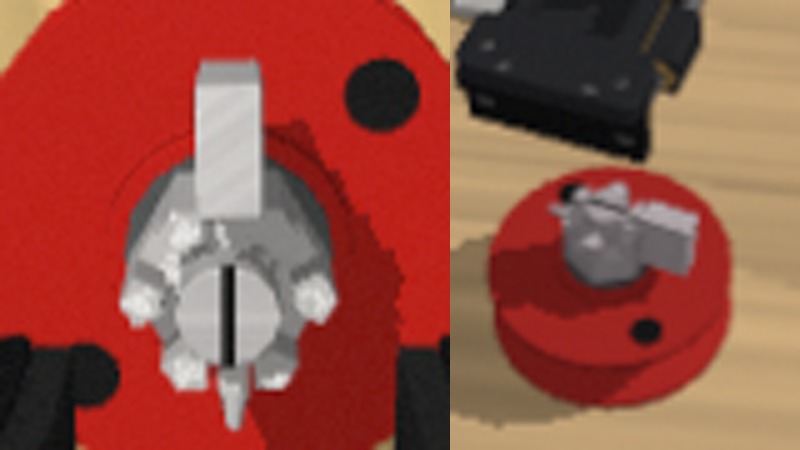

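The wrist view shows the head against the flat at (230,200) and the tip out the far slot at (235,400), in line with the groove. The gripper is clear, so I'm handing in.

```bash
python3 -c "
from h import *
print(ticket.sign_off())"
```

```text
the job is handed in; nothing more can be done
None
```

The nut is tightened to the first slot after the bite and let go. The lock pin is through slot and hole with its head against the nut, and the job is handed in. No verdict was reported.

- **Nut:** I gripped it across the flats and turned it clockwise. The bite came at about 44° of turn, where the moment rose from 0.06 to between 0.32 and 0.43 N m. I stopped about 20° later. The picture after letting go put the nut slots within about 1° of the cross hole.
- **Pin:** It went in with no noticeable resistance. Push-back came only at the end, 2.6 N with no further travel.
- **Last checks:** The final wrist picture shows the head against the flat and the tip out of the far slot, in line with the groove. The trained network placed the pin's seat point about 2 mm from the hole centre.
- **Disagreements:** In the final scene-camera picture the network placed the hole on the spanner and the pin's points several centimetres off. I ignored those because the wrist view and the arm's own position agreed with each other.
- **Not checked:** I did not measure the bystanders again at the end. The arm was never driven into any of them.

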